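# Release a nozzle from an air coupler and sheathe it

## Task

Pull the spring sleeve of the bench air coupler fully back until the nozzle pops loose, then let go so that the sleeve snaps forward again. Take the nozzle out, turn it end for end and slide it head first fully home into the covered storage sheath, so that only its round plug end sticks out. Leave the mug, the oil bottle and the tape roll where they stand.

Things in the scene. Friction and masses are not known exactly. Their poses are not given: they have to be found in the camera images.
- coupler: Compressed-air quick coupler fixed to the bench on a dark plate (x -165 to +85 mm, 64 mm wide), top about 90 mm high. Origin on the bench under its axis, which lies 62 mm up along its x; its mouth faces its -x (towards the robot, within 0.35 rad). Grey saddle, 56 mm wide, at x +27 to +53 mm behind the sleeve.
- coupler_mouth (a point): Centre of the coupler's mouth, on the axis, 48 mm from the origin along the coupler's -x. In front of it a support rail (12 mm wide, top 45 mm above the bench, x -165 to -52 mm) carries the nozzle, which at the start is locked 50 mm deep with its plug; once ejected it still has 30 mm of plug in the bore and is drawn out along -x.
- sleeve_mid (a point): Middle of the spring sleeve, on the coupler's axis (moves with the sleeve; at rest at coupler x -23 mm). Steel sleeve, 44 mm long: waist of 40 mm diameter and 28 mm length between two 48 mm flanges.
- sleeve (a joint): Sleeve travel along the coupler's +x (away from the mouth): 0 = forward, 0.014 m = fully back. Spring 6 N at the start, 13 N fully back, up to 3 N more from the lock. Past 6 to 9 mm the nozzle is unlocked and a damped spring ejects it 20 mm along the rail within 0.7 s while the sleeve is kept back. Let go, the sleeve springs forward.
- nozzle: Nozzle, 160 mm long, 0.15 to 0.27 kg, origin on its axis at mid-length, x towards its plug end (at the start = coupler's +x). Along its x in mm: black square head 34 x 34 (-80 to -52), square neck 18 x 18 (-52 to -8), brass square body 34 x 34 (-8 to 28), round steel plug of 22 mm diameter (28 to 80; groove at 66 to 76). Balance point near x +10. Lying on the bench its axis is 17 mm high.
- nozzle_head (a point): Middle of the nozzle's head end face (nozzle x -80 mm).
- nozzle_plug (a point): Middle of the plug, on the axis (nozzle x +54 mm): the only part that stays outside the sheath. Inside the coupler at the start.
- sheath: Grey square tunnel, closed at the back, fixed on a dark plate, 78 mm high; origin on the bench under its middle, mouth facing its -x (towards the robot, within 0.35 rad). Pocket 44 mm wide, floor 30 and ceiling 74 mm above the bench, from x -58 (mouth) to +52 mm (back wall). Small flared side lips in front of the mouth.
- sheath_mouth (a point): Centre of the sheath's mouth, 58 mm from its origin along its -x, 52 mm above the bench. The pocket is 110 mm deep; head, neck and body of the nozzle (108 mm) go in, and the body's end is then nearly flush with the mouth.
- mug: Dotted white mug, 91 mm high, a bystander; origin under its middle.
- oil_bottle: Slim white bottle with a blue pointed cap, 34 mm diameter, 105 mm high, a bystander standing between and behind the coupler and the sheath; origin under its middle.
- tape_roll: Roll of tape, 96 mm diameter, 25 mm high, lying flat, a bystander; origin under its middle.
Not all that is in view belongs to the job. What is shaped like the nozzle but green is not meant.

How it is judged:
On the way, in this order (a step that is already met when the one before it is completed fails the run):
1. the sleeve is pulled back (over 11 of its 14 mm) (value of joint sleeve above 0.011 m), for 0.1 s.
2. the nozzle has popped at least 12 mm out and the sleeve, let go, is forward again (within 2 mm) (value of joint sleeve below 0.002 m and contact force between each of the arm, the fingers and coupler below 0.5 N and x of nozzle in the frame of coupler below -0.09 m), for 0.2 s.
At the end, for the whole second after the job is handed in: The nozzle lies at rest in the sheath, head first, its head's end face within 10 mm of the pocket's back wall (body's end within about 8 mm of flush with the mouth); the coupler's sleeve is forward within 2 mm (x of nozzle_head in the frame of sheath between 0.042 and 0.056 m and y of nozzle_head in the frame of sheath between -0.022 and 0.022 m and z of nozzle_head in the frame of sheath between 0.03 and 0.074 m and linear speed of nozzle below 0.02 m/s and value of joint sleeve below 0.002 m); the robot touches nothing.
It fails at once if the mug was moved over 5 cm or tipped (distance of mug from where it was at the start of the episode above 0.05 m or angle between mug's own z axis and vertical above 0.5 rad).
It fails at once if the oil bottle was moved over 5 cm or tipped (distance of oil_bottle from where it was at the start of the episode above 0.05 m or angle between oil_bottle's own z axis and vertical above 0.5 rad).
It fails at once if the tape roll was moved over 5 cm (distance of tape_roll from where it was at the start of the episode above 0.05 m).
It also fails if it takes over 66 s, if anything falls off the work surface, if the arm or the gripper's body presses on something with over 40 N, if the wrist force passes 120 N, or if a joint passes its speed limit or range.

## Robot

A 7-joint arm with a two-finger parallel gripper is mounted at the origin on a cart in front of the work surface, level with it; the furniture and walls round the work are solid. World frame = base frame: x ahead of the robot, y to its left, z up, the work surface at z = 0. Lengths are in m, angles in rad, forces in N, time in s.
With the tool pointing down it reaches from about 0.4 to 0.75 m from the base axis. Payload 19.5 kg.
Tool frame: the origin (TCP) lies midway between the tips of the shut fingers; the grasp point (between the pads) lies 19 mm behind it; z points along the fingers, y is the line along which they close (so a half turn about z gives the same grasp; the last joint's range is limited). The gripper opens to 85 mm and grips with 20 to 120 N. Pads are 22 mm wide; open, the fingers measure 114 mm over their backs; the gripper's body (76 mm by 85 mm) begins 54 mm behind the grasp point. The pads swing forward as they close: fully open they stand 13 mm farther back than shut.
Start: joints at [1.169, 0.707, -0.028, 1.485, 0.022, 0.951, -0.075], TCP at [0.202, -0.538, 0.231] pointing down, gripper open.
Joint ranges: [-2.71, 2.71], [-0.32, 2.16], [-1.57, 1.52], [0, 2.45], [-1.46, 4.6], [0, 2.02], [-2.83, 2.83]. Speed limits (rad/s): [1.89, 1.89, 2.57, 2.57, 3.01, 3.01, 3.01].

## Interface

Orientations are given as a unit quaternion [x, y, z, w].
In Python, from station import bot, imaging gives the robot as it stands.
- The arm moves only by the tool apply_moves, never from a script. Its argument "targets" is a list of rows, each a list of 7 numbers: the closure, from 0 (fully open) to 1 (shut), then the shift along the tool's x, y, z in mm, then the turn, a rotation vector about the tool's x, y, z in rad. In form: [[grip, tx, ty, tz, ax, ay, az], ...]. A call has 1 to 12 rows; each row is the pose to reach, as a shift and turn from the pose commanded when the call began, along the tool's axes at that moment; what a row does not reach only later rows make up. A row lasts 1/8 s, in which the tool goes at most 62.5 mm and 10.7 degrees, less where a joint would pass 70% of its speed; a pose out of reach is approached as far as the arm can. A call with a gripper value outside its range is refused whole. The fingers move at their own pace and stop on an object; the grip force is fixed at half the most. Time passes only in rows, so rows that repeat a pose let the fingers close. It gives the time, the measured TCP pose, the force, the opening and the grip force at its end, in the units of the state.
- bot.get_obs(): the state, without advancing time (a new reading comes with each control period).
- imaging.snapshot(name): name is "scene" or "top"; returns a dict with "img" (480x640x3 uint8, blue, green, red), "mtx" (3x3 intrinsics, pixels), "rvec" (rotation vector, rad) and "tvec" (3), from world to camera coordinates, as OpenCV has them. Camera axes: x right, y down, z forward; pixel columns grow to the right and rows downward; lengths in m; the calibration is good to about 2 mm. A picture is of the moment at which its call begins. There is no depth.
- bot.finish_job(): hands the job in; it is judged then, once.
The state is a dict: "clock": time; "joint_pos": joint angles; "joint_velocities": joint speeds; "effort": joint torques, N m; "tcp_pos": TCP position; "ee_rot": TCP orientation; "force": force on the tool from outside, world axes, zero at the start; "ft_torque": the same for the moment, N m; "width": opening from 0.0 (shut) to 1.0 (fully open); "grasp_force": force on a finger pad.
Only numpy, scipy, OpenCV 4.12 (cv2) and the standard library are available. Lean on these libraries where they do the work, as an engineer would, in place of code of your own. Each camera call takes 0.05 s, during which the arm holds its last target. There are 200 camera calls.

## Working session

There is one attempt and no reset: what is moved stays moved. The work goes in short steps, Python scripts to look and compute and a tool call to move; the robot and the scene stay as the last step left them, time stands still between calls to the robot, and variables do not carry over. Pictures are saved under pics/ and viewed, at most 10 in all, crops included, and the job is handed in when it is done.

Besides the shell and the picture viewer there is one more tool, called after "Emit:" in YAML: its name, and indented under it one key for each argument. apply_moves: Moves the arm, as the interface text tells. Its arguments: {"type":"object","properties":{"targets":{"type":"array"}},"required":["targets"]}

```bash
mkdir -p pics; ls
cat > h.py <<'E'
import numpy as np, cv2
from station import bot, imaging
from scipy.spatial.transform import Rotation as R
def snap(n,save=None):
    s=imaging.snapshot(n)
    if save: cv2.imwrite('pics/'+save,s['img'])
    return s
def ray(s,uv):
    K=np.array(s['mtx']);Rm,_=cv2.Rodrigues(np.array(s['rvec'],float));t=np.array(s['tvec'],float).ravel()
    d=Rm.T@np.linalg.inv(K)@np.array([uv[0],uv[1],1.]); return -Rm.T@t, d/np.linalg.norm(d)
def onz(s,uv,z):
    o,d=ray(s,uv); return o+d*(z-o[2])/d[2]
def tri(s1,p1,s2,p2):
    o1,d1=ray(s1,p1);o2,d2=ray(s2,p2)
    A=np.c_[d1,-d2];k=np.linalg.lstsq(A,o2-o1,rcond=None)[0]
    a,b=o1+k[0]*d1,o2+k[1]*d2; return (a+b)/2,np.linalg.norm(a-b)
def proj(s,P):
    return cv2.projectPoints(np.array(P,float).reshape(-1,3),np.array(s['rvec'],float),np.array(s['tvec'],float),np.array(s['mtx']),None)[0].reshape(-1,2)
E
python3 - <<'E'
from h import *
for n in('scene','top'):
    s=snap(n,n+'0.png'); print(n,ray(s,(320,240)),s['mtx'][0])
o=bot.get_obs(); print(o)
E
```

```text
pics
scene (array([-0.1482867 ,  0.93532642,  0.48183689]), array([ 0.67469893, -0.61103883, -0.41402041])) [515.70810195   0.         319.25569971]
top (array([0.45100544, 0.27917822, 1.0256384 ]), array([ 0.13086919, -0.01352555, -0.99130738])) [483.47211285   0.         318.77924595]
{'clock': 0.1, 'joint_pos': array([ 1.16931933,  0.7070135 , -0.0275994 ,  1.48492617,  0.02201684,
        0.95090317, -0.07547115]), 'joint_velocities': array([ 0.00056891, -0.00177408, -0.00290189, -0.00132922, -0.0005798 ,
        0.00029048,  0.00117791]), 'effort': array([ 2.59340188e-03, -8.84288406e+01,  1.23690169e+00, -2.36450976e+01,
        1.71113585e-02,  5.07648962e-03,  1.89693168e-06]), 'tcp_pos': array([ 0.20234749, -0.53797999,  0.23089617]), 'ee_rot': array([ 9.83861386e-01,  1.78931686e-01, -1.10659950e-04, -4.60555081e-04]), 'force': array([-0.10857348, -0.32110377, -0.63489892]), 'ft_torque': array([-0.02544269,  0.01713021, -0.03425481]), 'grasp_force': 0.0, 'width': 0.9990798871738235}
```

View pics/scene0.png

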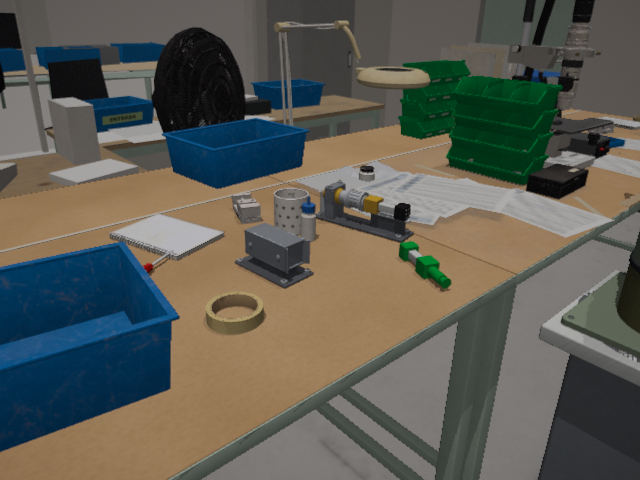

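View pics/top0.png

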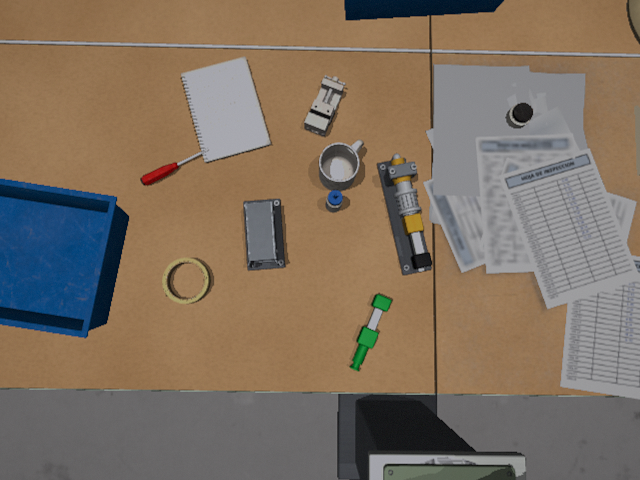

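The top view shows the coupler and the nozzle at (408,215), with the brass body at (414,225) and the black head at (421,262). The sheath is at (265,235), the mug at (339,165), the bottle at (335,201) and the tape at (187,281). In the scene view the coupler is at (365,210) and the sheath at (275,252).

Possible nozzles: brass and black in the coupler at top (414,225) and scene (385,206), the green decoy at top (371,330) and scene (425,265), and the white clamp at top (325,105). I choose the brass and black one and check it in a close crop.

Run:
```python
from h import *
a=cv2.imread('pics/top0.png');b=cv2.imread('pics/scene0.png')
c1=cv2.resize(a[145:285,235:440],None,fx=3.9,fy=3.9,interpolation=cv2.INTER_CUBIC)[:546,:800]
cv2.imwrite('pics/c_top.png',c1); print(c1.shape)
c2=cv2.resize(b[175:290,230:420],None,fx=4.2,fy=4.2,interpolation=cv2.INTER_CUBIC)
cv2.imwrite('pics/c_sc.png',c2); print(c2.shape)
st,ss=imaging.snapshot('top'),imaging.snapshot('scene')
import pickle; pickle.dump((st,ss),open('cams.pkl','wb'))
for n,s,roi in(('top',st,(375,150,440,280)),('scene',ss,(315,175,420,245))):
    x0,y0,x1,y1=roi; im=s['img'][y0:y1,x0:x1]; hsv=cv2.cvtColor(im,cv2.COLOR_BGR2HSV)
    for nm,lo,hi in(('brass',(18,140,90),(32,255,255)),('black',(0,0,0),(180,255,38))):
        m=cv2.inRange(hsv,lo,hi); k,_=cv2.findContours(m,cv2.RETR_EXTERNAL,cv2.CHAIN_APPROX_NONE)
        for c in k:
            if cv2.contourArea(c)>40:
                r=cv2.minAreaRect(c); print(n,nm,cv2.contourArea(c),np.round(cv2.boxPoints(r)+[x0,y0],1).tolist())
```

```text
(546, 800, 3)
(483, 798, 3)
top brass 261.5 [[403.5, 216.1], [419.5, 212.1], [423.9, 229.5], [407.9, 233.5]]
top brass 53.0 [[393.6, 178.5], [408.6, 174.2], [410.0, 179.0], [394.9, 183.3]]
top brass 44.5 [[391.2, 159.8], [402.9, 157.4], [403.8, 162.2], [392.1, 164.6]]
top black 241.5 [[405.9, 234.6], [425.0, 230.8], [431.8, 265.0], [412.8, 268.8]]
top black 60.5 [[380.4, 171.8], [387.0, 169.0], [393.6, 184.3], [386.9, 187.2]]
scene brass 199.0 [[361.3, 209.8], [365.4, 193.4], [382.4, 197.6], [378.2, 214.1]]
scene black 439.5 [[363.9, 223.3], [372.2, 193.9], [412.1, 205.2], [403.9, 234.5]]
```

View pics/c_top.png

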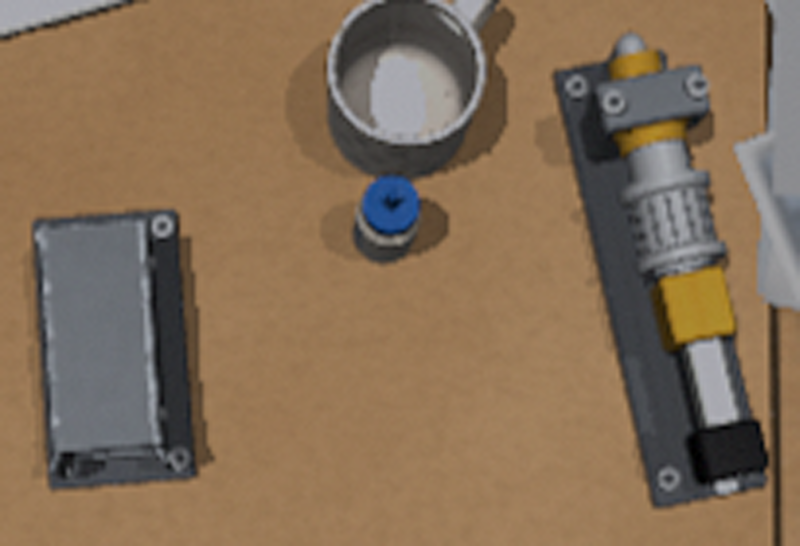

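View pics/c_sc.png

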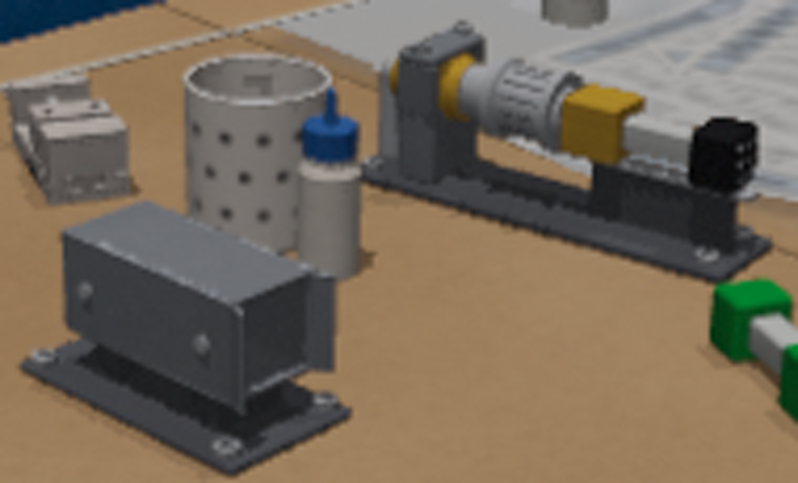

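The crops confirm the choice. The brass and black nozzle is locked in the coupler, with the body at about (414,224) in the top view and the head at (421,260). The sheath mouth faces the robot at about (262,262), and only the green copy lies loose. Next I triangulate the corners and screws.

Run:
```python
from h import *
import pickle; st,ss=pickle.load(open('cams.pkl','rb'))
T=lambda u,v:(u/3.9+235,v/3.9+145)
S=lambda u,v:(u/4.2+230,v/4.2+175)
pts={'sadL':((614,101),(422,47)),'sadR':((697,85),(463,28)),'plFL screw':((668,478),(708,255)),'plRLscrew':((576,85),(375,165)),
'plate FL':((655,505),(720,278)),
'brass mL':((662,281),(563,101)),'brass mR':((722,267),(585,86)),'brass fR':((735,332),(643,99)),'brass fL':((675,344),(622,116)),
'head rL':((693,432),(692,128)),'head fR':((766,465),(757,150)),'head rR':((752,424),(705,118)),
'bottle tip':((392,200),(330,90)),
'sh FRscrew':((180,458),(325,400)),
'roof rL':((38,228),(65,235)),'roof rR':((148,219),(145,203)),'roof fR':((160,450),(308,270)),'roof fL':((52,457),(242,310))}
for k,(a,b) in pts.items():
    P,e=tri(st,T(*a),ss,S(*b)); print(k,np.round(P*1e3,1),'gap',round(e*1e3,1))
for k,p,z in(('sh FR',(180,458),.012),('sh RR',(162,226),.012)): print('top',k,onz(st,T(*p),z)*1e3)
for k,p,z in(('sh FL',(228,446),.012),('sh RL',(42,357),.012),('sh FR',(325,400),.012)): print('sc',k,onz(ss,S(*p),z)*1e3)
for k,p,z in(('roof rL',(38,228),.078),('roof rR',(148,219),.078),('roof fR',(160,450),.078),('roof fL',(52,457),.078),('mug',(405,72),.091),('bot',(391,203),.1)): print('top',k,onz(st,T(*p),z)*1e3)
# coupler axis: brass in top at z=.079
for k,p,z in(('bmL',(662,281),.079),('bmR',(722,267),.079),('bfR',(735,332),.079),('bfL',(675,344),.079),('hrL',(693,432),.079),('hrR',(752,424),.079)): print('top',k,onz(st,T(*p),z)*1e3)
print(onz(st,(187,281),.025)*1e3)
```

```text
sadL [716.5 122.7  85.7] gap 1.2
sadR [725.9  80.3  86.1] gap 0.2
plFL screw [528.9  81.8   8. ] gap 1.3
plRLscrew [747.6 130.    4.9] gap 2.6
plate FL [514.7  87.8   1. ] gap 1.2
brass mL [626.2  97.1  72.4] gap 1.0
brass mR [635.4  67.1  72. ] gap 4.4
brass fR [600.2  59.9  72.6] gap 0.9
brass fL [592.1  89.2  71.7] gap 3.4
head rL [547.2  82.   76.2] gap 1.5
head fR [533.   41.2  57.9] gap 0.0
head rR [555.5  54.2  73. ] gap 7.7
bottle tip [660.5 238.1 100.5] gap 2.1
sh FRscrew [536.7 346.8   5.1] gap 0.1
roof rL [647.5 416.9  71.8] gap 3.2
roof rR [654.8 362.3  71. ] gap 1.3
roof fR [536.6 354.4  73.9] gap 5.4
roof fL [528.9 405.2  72.8] gap 4.7
top sh FR [536.05386075 346.28957307  12.        ]
top sh RR [663.14373692 359.15653065  12.        ]
sc sh FL [520.90693927 416.77617174  12.        ]
sc sh RL [646.44434789 431.5196016   12.        ]
sc sh FR [526.77019598 355.32033492  12.        ]
top roof rL [647.25438008 417.21597021  78.        ]
top roof rR [652.86298977 361.19636208  78.        ]
top roof fR [534.40583989 352.07744499  78.        ]
top roof fL [530.07238403 406.24678932  78.        ]
top mug [728.79137852 230.919664    91.        ]
top bot [658.34712337 237.84963457 100.        ]
top bmL [624.67679408  98.05354448  79.        ]
top bmR [632.4388679   67.22163496  79.        ]
top bfR [598.90397151  61.04757468  79.        ]
top bfL [592.25148024  91.7395406   79.        ]
top hrL [547.42481881  83.09136888  79.        ]
top hrR [551.93826634  53.11325165  79.        ]
[493.8281837  538.03944181  25.        ]
```

```bash
cat >> h.py <<'E'
CO=np.array([.679,.0933,0]);CY=.20
SM=np.array([.532,.379,0]);SY=.10
def F(o,y,dx,dy=0,z=0): return o+np.array([dx*np.cos(y)-dy*np.sin(y),dx*np.sin(y)+dy*np.cos(y),z])
def go(P,yaw,long=0):
    o=bot.get_obs();q=R.from_quat(o['ee_rot']);t=R.from_euler('z',yaw)*R.from_euler('x',np.pi)
    rv=(q.inv()*t).as_rotvec()
    if long and rv[2]*long<0: rv=rv*(1-2*np.pi/np.linalg.norm(rv))
    print('shift',np.round(q.inv().apply(np.array(P)-o['tcp_pos'])*1e3,1),'turn',np.round(rv,3))
    print('clock',round(o['clock'],2),'tcp',np.round(o['tcp_pos']*1e3,1),'j',np.round(o['joint_pos'],2),'F',np.round(o['force'],1),'w',round(o['width'],3),'g',o['grasp_force'])
E
python3 - <<'E'
from h import *
P=F(CO,CY,-.023,0,.2);print(P);go(P,CY)
E
```

```text
[0.65645847 0.08873061 0.2       ]
shift [ 645.7 -426.8   31.3] turn [-0.001  0.     0.16 ]
clock 0.2 tcp [ 202.4 -538.1  231. ] j [ 1.17  0.71 -0.03  1.48  0.02  0.95 -0.08] F [-0.1 -0.5 -0.2] w 1.003 g 0.0
```

Emit:
apply_moves:
  targets:
    - [0, 646, -427, 31, 0, 0, 0.16]
    - [0, 646, -427, 31, 0, 0, 0.16]
    - [0, 646, -427, 31, 0, 0, 0.16]
    - [0, 646, -427, 31, 0, 0, 0.16]
    - [0, 646, -427, 31, 0, 0, 0.16]
    - [0, 646, -427, 31, 0, 0, 0.16]
    - [0, 646, -427, 31, 0, 0, 0.16]
    - [0, 646, -427, 31, 0, 0, 0.16]
    - [0, 646, -427, 31, 0, 0, 0.16]
    - [0, 646, -427, 31, 0, 0, 0.16]
    - [0, 646, -427, 31, 0, 0, 0.16]
    - [0, 646, -427, 31, 0, 0, 0.16]

```text
clock: 1.7
tcp_pos: [0.643, 0.0706, 0.2012]
ee_rot: [0.995, 0.1, -0.0, 0.0]
force: [1.0, -0.9, -0.3]
width: 1.002
grasp_force: 0.0
```

Emit:
apply_moves:
  targets:
    - [0, 0, 0, 0, 0, 0, 0]
    - [0, 0, 0, 0, 0, 0, 0]

```text
clock: 1.95
tcp_pos: [0.6418, 0.0682, 0.201]
ee_rot: [0.995, 0.1, -0.0, 0.0]
force: [-0.2, -0.1, 0.6]
width: 1.0
grasp_force: 0.0
```

Run:
```python
from h import *
go(F(CO,CY,-.023,0,.043),CY)
```

```text
shift [ 18.5 -17.3 158. ] turn [ 0.     0.001 -0.   ]
clock 1.95 tcp [641.8  68.2 201. ] j [-0.22  0.86  0.16  1.24 -0.14  1.05 -1.42] F [-0.2 -0.1  0.6] w 1.0 g 0.0
```

Emit:
apply_moves:
  targets:
    - [0, 18, -17, 60, 0, 0, 0]
    - [0, 18, -17, 80, 0, 0, 0]
    - [0, 18, -17, 110, 0, 0, 0]
    - [0, 18, -17, 140, 0, 0, 0]
    - [0, 18, -17, 158, 0, 0, 0]
    - [0, 18, -17, 158, 0, 0, 0]
    - [0, 18, -17, 158, 0, 0, 0]

```text
clock: 2.82
tcp_pos: [0.6569, 0.0887, 0.0446]
ee_rot: [0.995, 0.1, 0.001, -0.0]
force: [-0.4, 0.9, 0.9]
width: 1.002
grasp_force: 0.0
```

Run:
```python
from h import *
go(F(CO,CY,-.023,0,.043),CY)
a=snap('top')['img'][130:285,335:455];b=snap('scene')['img'][140:250,310:420]
cv2.imwrite('pics/g1.png',np.hstack([cv2.resize(a,(426,550),interpolation=2),cv2.resize(b,(370,550),interpolation=2)][:1]+[cv2.copyMakeBorder(cv2.resize(b,(370,370),interpolation=2),0,180,0,0,0)]))
```

```text
shift [-0.5 -0.1  1.5] turn [ 0.    -0.001 -0.001]
clock 2.83 tcp [656.9  88.7  44.6] j [-0.24  1.08  0.13  1.29 -0.16  0.78 -1.43] F [-0.4  0.9  0.9] w 1.002 g 0.0
```

View pics/g1.png

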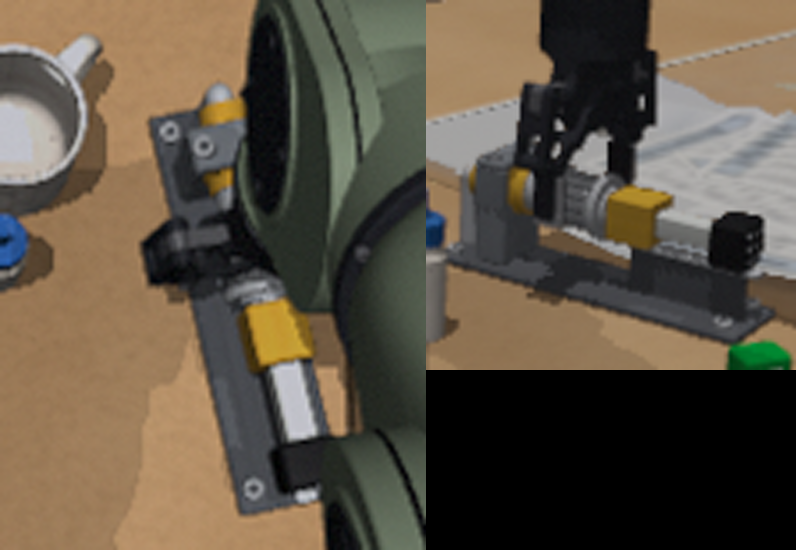

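The near finger straddles the sleeve: in the scene crop it is at (545,200), and in the top crop at (185,250), just behind the sleeve's front flange at (255,287). When the fingers close, a width of 0.47 means the waist and 0.56 means a flange.

Emit:
apply_moves:
  targets:
    - [1, 0, 0, 1, 0, 0, 0]
    - [1, 0, 0, 1, 0, 0, 0]
    - [1, 0, 0, 1, 0, 0, 0]
    - [1, 0, 0, 1, 0, 0, 0]
    - [1, 0, 0, 1, 0, 0, 0]
    - [1, 0, 0, 1, 0, 0, 0]

```text
clock: 3.68
tcp_pos: [0.6562, 0.0903, 0.0429]
ee_rot: [0.995, 0.1, 0.0, -0.001]
force: [-3.7, 4.6, 9.4]
width: 0.462
grasp_force: 60.6
```

Emit:
apply_moves:
  targets:
    - [1, 4, -1, 1, 0, 0, 0]
    - [1, 8, -1, 1, 0, 0, 0]
    - [1, 12, -1, 1, 0, 0, 0]
    - [1, 15, -1, 1, 0, 0, 0]
    - [1, 15, -1, 1, 0, 0, 0]

```text
clock: 4.3
tcp_pos: [0.6699, 0.0934, 0.0427]
ee_rot: [0.995, 0.1, -0.001, -0.0]
force: [-19.3, 0.5, 29.1]
width: 0.461
grasp_force: 63.0
```

Run:
```python
from h import *
go(F(CO,CY,-.009,0,.043),CY)
```

```text
shift [-0.1  1.9 -0.3] turn [-0.001  0.002  0.   ]
clock 4.3 tcp [669.9  93.4  42.7] j [-0.24  1.11  0.13  1.22 -0.16  0.82 -1.44] F [-19.3   0.5  29.1] w 0.461 g 62.98401117324829
```

Emit:
apply_moves:
  targets:
    - [1, 2, 0, -1, 0, 0, 0]
    - [1, 2, 0, -1, 0, 0, 0]
    - [1, 2, 0, -1, 0, 0, 0]
    - [1, 2, 0, -1, 0, 0, 0]
    - [1, 2, 0, -1, 0, 0, 0]
    - [1, 2, 0, -1, 0, 0, 0]
    - [1, 2, 0, -1, 0, 0, 0]
    - [1, 2, 0, -1, 0, 0, 0]

```text
clock: 5.3
tcp_pos: [0.6699, 0.0934, 0.0428]
ee_rot: [0.995, 0.1, -0.004, -0.0]
force: [-30.3, -2.4, 25.6]
width: 0.462
grasp_force: 62.6
```

Run:
```python
from h import *
s=snap('scene');im=s['img'][175:245,315:425];hsv=cv2.cvtColor(im,cv2.COLOR_BGR2HSV)
m=cv2.inRange(hsv,(18,140,90),(32,255,255));k,_=cv2.findContours(m,0,1);c=max(k,key=cv2.contourArea)
print(np.array(cv2.boundingRect(c))+[315,175,0,0])
import pickle;st,ss=pickle.load(open('cams.pkl','rb'));im=ss['img'][175:245,315:425];hsv=cv2.cvtColor(im,cv2.COLOR_BGR2HSV)
m=cv2.inRange(hsv,(18,140,90),(32,255,255));k,_=cv2.findContours(m,0,1);c=max(k,key=cv2.contourArea)
print(np.array(cv2.boundingRect(c))+[315,175,0,0])
print(proj(s,[F(CO,CY,x,0,.062) for x in(-.068,-.088)]))
```

```text
[371 197  19  19]
[364 195  19  19]
[[373.42200492 203.25135179]
 [380.77938647 205.17936214]]
```

The sleeve is against its stop, and the nozzle has moved about 7 px (about 20 mm), so it is ejected. I'll let go and rise.

Emit:
apply_moves:
  targets:
    - [0, 0, 0, 0, 0, 0, 0]
    - [0, 0, 0, 0, 0, 0, 0]
    - [0, 0, 0, 0, 0, 0, 0]
    - [0, 0, 0, 0, 0, 0, 0]
    - [0, 0, 0, 0, 0, 0, 0]
    - [0, 0, 0, -60, 0, 0, 0]
    - [0, 0, 0, -80, 0, 0, 0]
    - [0, 0, 0, -80, 0, 0, 0]
    - [0, 0, 0, -80, 0, 0, 0]
    - [0, 0, 0, -80, 0, 0, 0]

```text
clock: 6.6
tcp_pos: [0.6724, 0.0933, 0.1212]
ee_rot: [0.995, 0.1, -0.001, 0.0]
force: [-0.5, 0.4, -0.3]
width: 1.002
grasp_force: 0.0
```

Run:
```python
from h import *
go(F(CO,CY,-.088,0,.120),CY); go(F(CO,CY,-.088,0,.042),CY)
b=snap('scene')['img'][140:250,310:430]
cv2.imwrite('pics/g2.png',cv2.resize(b,None,fx=5,fy=5,interpolation=2))
```

```text
shift [-81.5   1.3   1.3] turn [-0.     0.002 -0.   ]
clock 6.6 tcp [672.4  93.3 121.2] j [-0.24  1.01  0.15  1.17 -0.15  0.98 -1.45] F [-0.5  0.4 -0.3] w 1.002 g 0.0
shift [-81.4   1.3  79.3] turn [-0.     0.002 -0.   ]
clock 6.6 tcp [672.4  93.3 121.2] j [-0.24  1.01  0.15  1.17 -0.15  0.98 -1.45] F [-0.5  0.4 -0.3] w 1.002 g 0.0
```

View pics/g2.png

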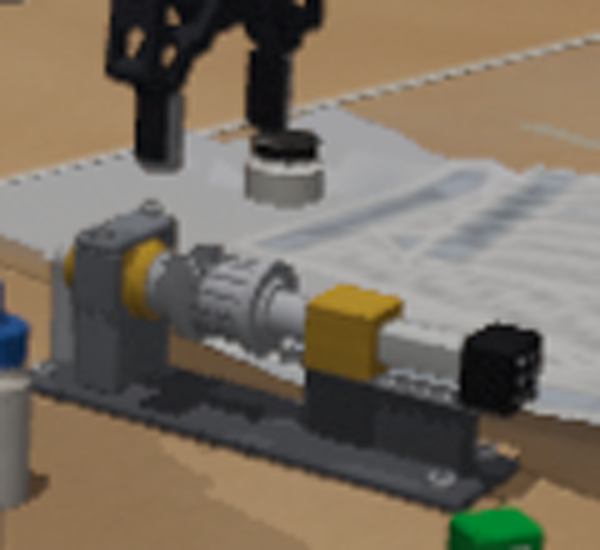

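The sleeve is forward again and the nozzle is popped, with the plug visible at crop (285,305). Next I grip the body.

Emit:
apply_moves:
  targets:
    - [0, -60, 0, 0, 0, 0, 0]
    - [0, -81, 0, 0, 0, 0, 0]
    - [0, -81, 0, 30, 0, 0, 0]
    - [0, -81, 0, 65, 0, 0, 0]
    - [0, -81, 0, 79, 0, 0, 0]
    - [0, -81, 0, 79, 0, 0, 0]
    - [1, -81, 0, 79, 0, 0, 0]
    - [1, -81, 0, 79, 0, 0, 0]
    - [1, -81, 0, 79, 0, 0, 0]
    - [1, -81, 0, 79, 0, 0, 0]
    - [1, -81, 0, 79, 0, 0, 0]
    - [1, -81, 0, 79, 0, 0, 0]

```text
clock: 8.15
tcp_pos: [0.5937, 0.0773, 0.044]
ee_rot: [0.995, 0.1, 0.0, -0.0]
force: [-2.1, 1.1, 6.9]
width: 0.393
grasp_force: 58.8
```

Run:
```python
from h import *
go(F(CO,CY,-.126,0.001,.042),CY)
```

```text
shift [-39.2   0.2   2. ] turn [-0.    -0.001 -0.   ]
clock 8.15 tcp [593.7  77.3  44. ] j [-0.24  1.    0.11  1.56 -0.17  0.58 -1.4 ] F [-2.1  1.1  6.9] w 0.393 g 58.80277991294861
```

Emit:
apply_moves:
  targets:
    - [1, -10, 0, 0, 0, 0, 0]
    - [1, -20, 0, 0, 0, 0, 0]
    - [1, -30, 0, 0, 0, 0, 0]
    - [1, -38, 0, 0, 0, 0, 0]
    - [1, -38, 0, 0, 0, 0, 0]
    - [1, -38, 0, 0, 0, 0, 0]

```text
clock: 8.9
tcp_pos: [0.556, 0.0696, 0.044]
ee_rot: [0.995, 0.1, -0.0, -0.0]
force: [-4.0, -0.6, 13.1]
width: 0.388
grasp_force: 59.7
```

Run:
```python
from h import *
go(F(CO,CY,-.126,0.001,.042),CY)
b=snap('scene')['img'][140:260,310:440]
cv2.imwrite('pics/g3.png',cv2.resize(b,None,fx=5,fy=5,interpolation=2))
```

```text
shift [-0.8  0.2  2. ] turn [-0.  0. -0.]
clock 8.9 tcp [556.   69.6  44. ] j [-0.23  0.97  0.1   1.71 -0.18  0.48 -1.39] F [-4.  -0.6 13.1] w 0.388 g 59.67128098011017
```

View pics/g3.png

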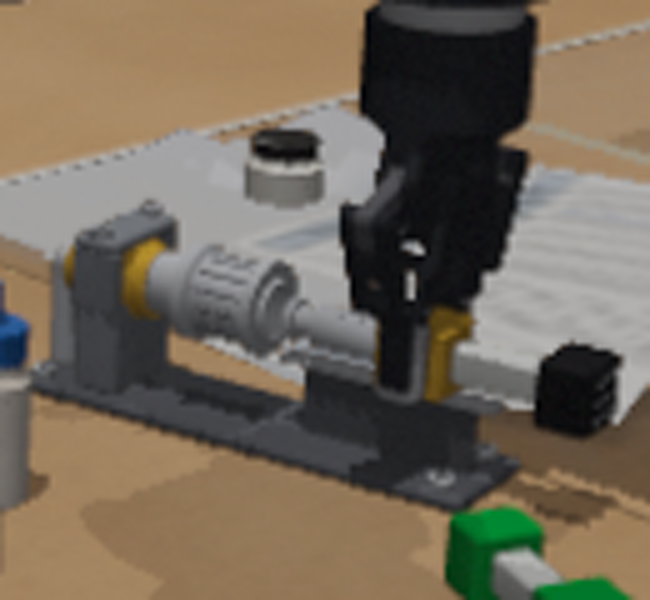

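The plug is clear of the bore, with its tip at crop (295,315), and the body stands on the rail. I'll release, slide 47 mm towards the plug and grip that.

Emit:
apply_moves:
  targets:
    - [0, 0, 0, 0, 0, 0, 0]
    - [0, 0, 0, 0, 0, 0, 0]
    - [0, 0, 0, 0, 0, 0, 0]
    - [0, 0, 0, 0, 0, 0, 0]
    - [0, 24, 0, 0, 0, 0, 0]
    - [0, 47, 0, 0, 0, 0, 0]
    - [0, 47, 0, 0, 0, 0, 0]
    - [0, 47, 0, 0, 0, 0, 0]

```text
clock: 9.95
tcp_pos: [0.6016, 0.0789, 0.0431]
ee_rot: [0.995, 0.1, -0.0, -0.0]
force: [0.2, 0.4, -0.9]
width: 1.001
grasp_force: 0.0
```

Run:
```python
from h import *
go(F(CO,CY,-.078,0.001,.042),CY)
s=snap('scene');im=s['img'][175:260,315:445]
hsv=cv2.cvtColor(im,cv2.COLOR_BGR2HSV)
for lo,hi in (((18,140,90),(32,255,255)),((0,0,0),(180,255,38))):
  m=cv2.inRange(hsv,lo,hi);k,_=cv2.findContours(m,0,1)
  print([(np.array(cv2.boundingRect(c))+[315,175,0,0]).tolist() for c in k if cv2.contourArea(c)>30])
print(proj(s,[F(CO,CY,x,.017,.079) for x in(-.106,-.142,-.186,-.214)]))
cv2.imwrite('pics/g4.png',cv2.resize(s['img'][140:260,310:440],None,fx=5,fy=5,interpolation=2))
```

```text
shift [0.7 0.2 1.1] turn [-0.     0.001 -0.   ]
clock 9.95 tcp [601.6  78.9  43.1] j [-0.24  1.01  0.12  1.53 -0.17  0.61 -1.41] F [ 0.2  0.4 -0.9] w 1.001 g 0.0
[[385, 201, 20, 19], [335, 188, 8, 12]]
[[365, 215, 40, 18], [417, 209, 17, 19], [357, 175, 41, 37]]
[[384.28382383 201.98429098]
 [398.27363773 205.58007021]
 [416.03522735 210.14530285]
 [427.73788003 213.15321673]]
```

View pics/g4.png

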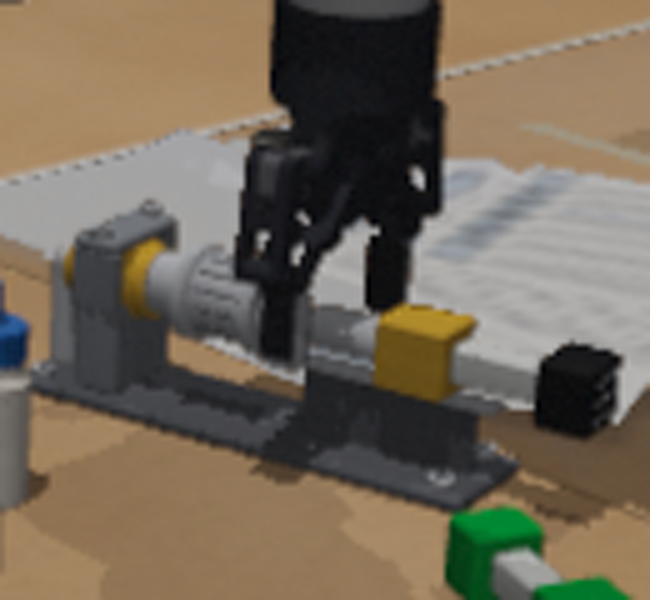

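The nozzle rests level on the rail, with the body at px (385-405) as predicted from nozzle x ≈ -135 mm. The fingers are around the plug. I'll close and lift.

Emit:
apply_moves:
  targets:
    - [1, 0, 0, 1, 0, 0, 0]
    - [1, 0, 0, 1, 0, 0, 0]
    - [1, 0, 0, 1, 0, 0, 0]
    - [1, 0, 0, 1, 0, 0, 0]
    - [1, 0, 0, 1, 0, 0, 0]
    - [1, 0, 0, 1, 0, 0, 0]
    - [1, -10, 0, -15, 0, 0, 0]
    - [1, -20, 0, -40, 0, 0, 0]
    - [1, -30, 0, -80, 0, 0, 0]
    - [1, -40, 0, -120, 0, 0, 0]
    - [1, -40, 0, -120, 0, 0, 0]
    - [1, -40, 0, -120, 0, 0, 0]

```text
clock: 11.5
tcp_pos: [0.5626, 0.0711, 0.1632]
ee_rot: [0.995, 0.1, -0.0, -0.0]
force: [0.3, -0.5, -1.9]
width: 0.239
grasp_force: 58.8
```

```bash
cat > pitch.py <<'E'
from h import *
# axis line of brass/black/neck seen in the scene view against the level axis through the grasp
import sys
o=bot.get_obs();q=R.from_quat(o['ee_rot']);X=q.apply([1,0,0]);G=o['tcp_pos']-np.array([0,0,.019])*-1
s=snap('scene')
for k in(26,8,-30,-66): # mm from grasp toward head -> body end etc.
    print(k,proj(s,G-X*(.056-k*1e-3))[0].round(1))
c=proj(s,G-X*.07)[0].astype(int);x0,y0=c[0]-70,c[1]-60
im=s['img'][y0:y0+120,x0:x0+140];cv2.imwrite('pics/'+sys.argv[1],cv2.resize(im,None,fx=5,fy=5,interpolation=2));print('off',x0,y0)
hsv=cv2.cvtColor(im,cv2.COLOR_BGR2HSV)
for lo,hi in (((18,140,60),(32,255,255)),((0,0,0),(180,255,38))):
  m=cv2.inRange(hsv,lo,hi);k,_=cv2.findContours(m,0,1)
  print([(np.round(np.array(cv2.minAreaRect(c)[0])+[x0,y0],1).tolist(),cv2.boundingRect(c)[2:]) for c in k if cv2.contourArea(c)>30])
E
python3 pitch.py g5.png
python3 - <<'E'
from h import *
go(np.array([.50,.20,.20]),CY+np.pi*.5)
E
```

```text
26 [408.2 159.7]
8 [415.7 161.2]
-30 [431.9 164.5]
-66 [447.9 167.6]
off 355 103
[([414.7, 161.7], (22, 19))]
[([386.1, 220.3], (32, 8)), ([448.4, 168.7], (19, 19)), ([397.3, 133.6], (40, 63))]
shift [ -35.8 -138.8  -37.2] turn [-1.000e-03  1.000e-03 -1.571e+00]
clock 11.55 tcp [562.6  71.1 162.7] j [-0.26  0.79  0.15  1.6  -0.15  0.76 -1.41] F [ 0.1  0.4 -2.3] w 0.236 g 58.84106397628784
```

View pics/g5.png

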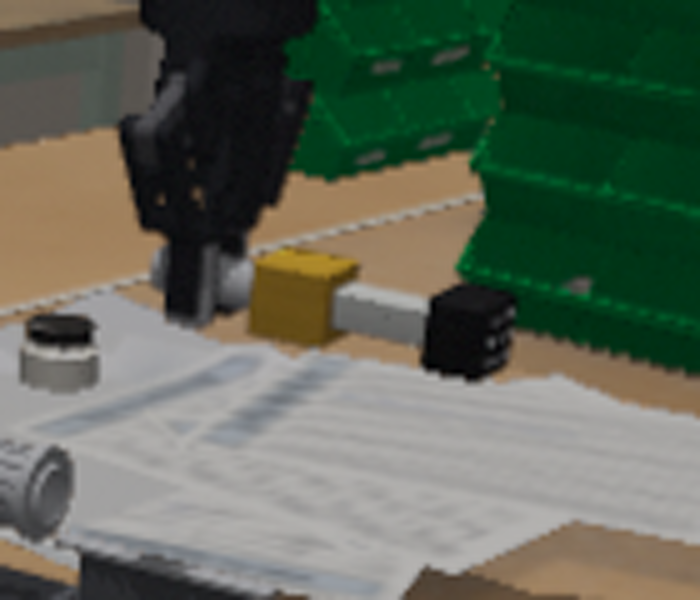

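The nozzle hangs level in the grip, and the head centre at (448,169) matches the prediction of (448,168). Next comes the turn, in two halves, up high.

Emit:
apply_moves:
  targets:
    - [1, -36, -139, -37, 0, 0, -0.18]
    - [1, -36, -139, -37, 0, 0, -0.36]
    - [1, -36, -139, -37, 0, 0, -0.54]
    - [1, -36, -139, -37, 0, 0, -0.72]
    - [1, -36, -139, -37, 0, 0, -0.9]
    - [1, -36, -139, -37, 0, 0, -1.08]
    - [1, -36, -139, -37, 0, 0, -1.26]
    - [1, -36, -139, -37, 0, 0, -1.44]
    - [1, -36, -139, -37, 0, 0, -1.57]
    - [1, -36, -139, -37, 0, 0, -1.57]

```text
clock: 12.8
tcp_pos: [0.4999, 0.1999, 0.1995]
ee_rot: [0.634, 0.774, -0.001, -0.001]
force: [0.0, 0.2, -2.5]
width: 0.236
grasp_force: 59.0
```

Run:
```python
from h import *
go(F(SM,SY,-.156,0,.16),SY+np.pi)
```

```text
shift [184.5 -88.5  39.7] turn [-1.000e-03 -2.000e-03 -1.473e+00]
clock 12.8 tcp [499.9 199.9 199.5] j [-0.29  0.7  -0.29  1.66  0.25  0.82 -0.48] F [ 0.   0.2 -2.5] w 0.236 g 58.997023701667786
```

Emit:
apply_moves:
  targets:
    - [1, 184, -88, 40, 0, 0, -0.18]
    - [1, 184, -88, 40, 0, 0, -0.36]
    - [1, 184, -88, 40, 0, 0, -0.54]
    - [1, 184, -88, 40, 0, 0, -0.72]
    - [1, 184, -88, 40, 0, 0, -0.9]
    - [1, 184, -88, 40, 0, 0, -1.08]
    - [1, 184, -88, 40, 0, 0, -1.26]
    - [1, 184, -88, 40, 0, 0, -1.44]
    - [1, 184, -88, 40, 0, 0, -1.47]
    - [1, 184, -88, 40, 0, 0, -1.47]
    - [1, 184, -88, 40, 0, 0, -1.47]
    - [1, 184, -88, 40, 0, 0, -1.47]

```text
clock: 14.3
tcp_pos: [0.3775, 0.3632, 0.1604]
ee_rot: [-0.048, 0.999, 0.0, 0.0]
force: [-0.0, -0.1, -2.2]
width: 0.237
grasp_force: 59.1
```

Run:
```python
from h import *
go(F(SM,SY,-.156,0,.034),SY+np.pi)
```

```text
shift [  0.7   0.3 126.4] turn [ 0.     0.    -0.003]
clock 14.3 tcp [377.5 363.2 160.4] j [-0.49  0.79 -0.65  1.75  0.63  0.81  0.23] F [-0.  -0.1 -2.2] w 0.237 g 59.11470293998718
```

Emit:
apply_moves:
  targets:
    - [1, 0, 0, 50, 0, 0, 0]
    - [1, 0, 0, 90, 0, 0, 0]
    - [1, 0, 0, 115, 0, 0, 0]
    - [1, 0, 0, 126, 0, 0, 0]
    - [1, 0, 0, 126, 0, 0, 0]
    - [1, 0, 0, 126, 0, 0, 0]

```text
clock: 15.05
tcp_pos: [0.3779, 0.3635, 0.0353]
ee_rot: [-0.049, 0.999, 0.001, 0.0]
force: [-0.0, -0.2, -1.5]
width: 0.241
grasp_force: 59.2
```

Run:
```python
from h import *
go(F(SM,SY,-.156,0,.034),SY+np.pi)
st,ss=snap('top'),snap('scene')
a=st['img'][185:325,225:325];b=ss['img'][210:320,225:365]
A=cv2.resize(a,None,fx=4,fy=4,interpolation=2);B=cv2.resize(b,None,fx=2.85,fy=2.85,interpolation=2)
B=cv2.copyMakeBorder(B,0,A.shape[0]-B.shape[0],0,0,0);C=np.hstack([A,B]);print(C.shape);cv2.imwrite('pics/i1.png',C)
for n,s in(('top',st),('sc',ss)):
    print(n,'head axis, mouth axis',proj(s,[F(SM,SY,-.02,0,.053),F(SM,SY,0,0,.052)]).round(1).tolist())
    g=cv2.cvtColor(s['img'],cv2.COLOR_BGR2HSV);m=cv2.inRange(g,(0,0,0),(180,255,38))
    k,_=cv2.findContours(m,0,1);print([(cv2.boundingRect(c)) for c in k if 30<cv2.contourArea(c)<2000 and 220<cv2.boundingRect(c)[0]<370 and 180<cv2.boundingRect(c)[1]<330])
```

```text
shift [1.1 0.  1.3] turn [ 0.001  0.001 -0.002]
clock 15.05 tcp [377.9 363.5  35.3] j [-0.58  0.98 -0.47  1.83  0.83  0.53  0.06] F [-0.  -0.2 -1.5] w 0.241 g 59.15289580821991
(560, 799, 3)
top head axis, mouth axis [[264.3, 272.4], [263.6, 262.5]]
[(227, 314, 69, 93), (350, 307, 133, 128), (256, 270, 18, 15)]
sc head axis, mouth axis [[303.8, 257.1], [296.3, 254.2]]
[(289, 249, 29, 26)]
```

View pics/i1.png

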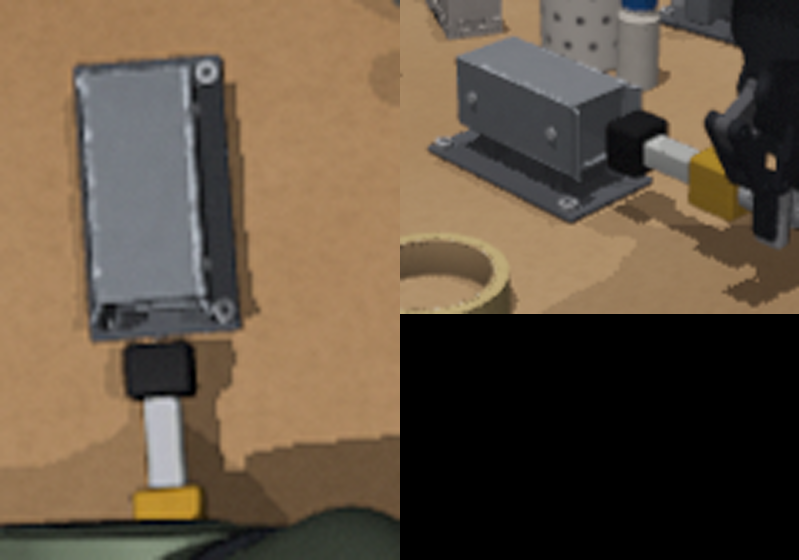

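The head at top crop (159,370) lines up with the mouth. Extrapolated, it reaches the mouth at 155, against a predicted mouth centre of 154, and the directions match. I'll insert in steps and watch the force.

Emit:
apply_moves:
  targets:
    - [1, -10, 0, 1, 0, 0, 0]
    - [1, -20, 0, 1, 0, 0, 0]
    - [1, -28, 0, 1, 0, 0, 0]
    - [1, -36, 0, 1, 0, 0, 0]
    - [1, -44, 0, 1, 0, 0, 0]
    - [1, -50, 0, 1, 0, 0, 0]
    - [1, -50, 0, 1, 0, 0, 0]

```text
clock: 16.02
tcp_pos: [0.4276, 0.368, 0.0333]
ee_rot: [-0.049, 0.999, 0.0, -0.0]
force: [-0.8, 0.4, -2.6]
width: 0.23
grasp_force: 59.1
```

Emit:
apply_moves:
  targets:
    - [1, -10, 0, 0, 0, 0, 0]
    - [1, -20, 0, 0, 0, 0, 0]
    - [1, -30, 0, 0, 0, 0, 0]
    - [1, -40, 0, 0, 0, 0, 0]
    - [1, -50, 0, 0, 0, 0, 0]
    - [1, -58, 0, 0, 0, 0, 0]
    - [1, -64, 0, 0, 0, 0, 0]
    - [1, -64, 0, 0, 0, 0, 0]

```text
clock: 17.02
tcp_pos: [0.4912, 0.3743, 0.0333]
ee_rot: [-0.049, 0.999, 0.0, -0.0]
force: [-0.1, 1.0, -1.7]
width: 0.235
grasp_force: 59.1
```

Run:
```python
from h import *
go(F(SM,SY,-.027,0,.034),SY+np.pi)
```

```text
shift [-14.1   0.7  -0.7] turn [ 0.    -0.    -0.002]
clock 17.02 tcp [491.2 374.3  33.3] j [-0.44  1.09 -0.58  1.48  0.74  0.8   0.37] F [-0.1  1.  -1.7] w 0.235 g 59.14015531539917
```

Emit:
apply_moves:
  targets:
    - [1, -4, 0, 1, 0, 0, 0]
    - [1, -8, 0, 2, 0, 0, 0]
    - [1, -11, 0, 3, 0, 0, 0]
    - [1, -11, 0, 3, 0, 0, 0]

```text
clock: 17.52
tcp_pos: [0.502, 0.3754, 0.0302]
ee_rot: [-0.049, 0.999, 0.0, -0.0]
force: [-0.1, 0.5, -1.7]
width: 0.232
grasp_force: 59.1
```

Emit:
apply_moves:
  targets:
    - [1, -2, 0, 0, 0, 0, 0]
    - [1, -3, 0, 0, 0, 0, 0]
    - [1, -3, 0, 0, 0, 0, 0]

```text
clock: 17.9
tcp_pos: [0.505, 0.3757, 0.0304]
ee_rot: [-0.049, 0.999, 0.0, -0.0]
force: [0.1, 0.5, -2.6]
width: 0.238
grasp_force: 59.1
```

Still no wall contact, so I'll creep in with small steps.

Emit:
apply_moves:
  targets:
    - [1, -1, 0, 0, 0, 0, 0]
    - [1, -2, 0, 0, 0, 0, 0]
    - [1, -2, 0, 0, 0, 0, 0]

```text
clock: 18.27
tcp_pos: [0.5067, 0.3759, 0.0303]
ee_rot: [-0.049, 0.999, -0.0, -0.0]
force: [-1.8, -0.0, -2.3]
width: 0.237
grasp_force: 59.2
```

Emit:
apply_moves:
  targets:
    - [1, -1, 0, 0, 0, 0, 0]
    - [1, -2, 0, 0, 0, 0, 0]
    - [1, -2, 0, 0, 0, 0, 0]

```text
clock: 18.65
tcp_pos: [0.5068, 0.3761, 0.0297]
ee_rot: [-0.05, 0.999, -0.0, -0.002]
force: [-13.7, -1.7, -1.9]
width: 0.237
grasp_force: 59.1
```

Run:
```python
from h import *
go(F(SM,SY,-.027,0,.034),SY+np.pi)
st,ss=snap('top'),snap('scene')
print([proj(s,[F(SM,SY,d,w,.052) for d,w in((0,0),(0,.017),(-.01,.017))]).round(1).tolist() for s in (st,ss)])
for s in (st,ss):
    m=cv2.inRange(cv2.cvtColor(s['img'],cv2.COLOR_BGR2HSV),(18,140,60),(32,255,255));k,_=cv2.findContours(m,0,1)
    print([cv2.boundingRect(c)+(cv2.contourArea(c),) for c in k if 230<cv2.boundingRect(c)[0]<340 and 180<cv2.boundingRect(c)[1]<300])
```

```text
shift [ 1.7  0.4 -4.3] turn [-0.001 -0.004 -0.001]
clock 18.65 tcp [506.8 376.1  29.7] j [-0.43  1.11 -0.59  1.41  0.73  0.84  0.41] F [-13.7  -1.7  -1.9] w 0.237 g 59.09485101699829
[[[263.6, 262.5], [255.2, 263.2], [255.5, 268.2]], [[296.3, 254.2], [289.8, 257.0], [293.6, 258.7]]]
[]
[(289, 254, 5, 12, 15.5), (299, 246, 1, 2, 0.0), (334, 188, 9, 16, 48.0)]
```

The head meets the back wall: 14 N at the expected depth, with only a sliver of brass showing at the mouth. I'll release and rise.

Emit:
apply_moves:
  targets:
    - [1, 2, 0, 1, 0, 0, 0]
    - [0, 2, 0, 1, 0, 0, 0]
    - [0, 2, 0, 1, 0, 0, 0]
    - [0, 2, 0, 1, 0, 0, 0]
    - [0, 2, 0, 1, 0, 0, 0]
    - [0, 2, 0, -30, 0, 0, 0]
    - [0, 2, 0, -80, 0, 0, 0]
    - [0, 2, 0, -130, 0, 0, 0]
    - [0, 2, 0, -130, 0, 0, 0]
    - [0, 2, 0, -130, 0, 0, 0]
    - [0, 60, 0, -130, 0, 0, 0]
    - [0, 100, 0, -130, 0, 0, 0]

```text
clock: 20.25
tcp_pos: [0.4071, 0.3656, 0.1594]
ee_rot: [-0.049, 0.999, -0.0, -0.001]
force: [0.2, 1.5, 0.7]
width: 1.002
grasp_force: 0.0
```

Run:
```python
from h import *
go(F(SM,SY,-.027,0,.034),SY+np.pi)
st,ss=snap('top'),snap('scene')
for s in (st,ss):
    m=cv2.inRange(cv2.cvtColor(s['img'],cv2.COLOR_BGR2HSV),(18,120,50),(32,255,255));k,_=cv2.findContours(m,0,1)
    print([cv2.boundingRect(c)+(cv2.contourArea(c),) for c in k if 230<cv2.boundingRect(c)[0]<345 and 180<cv2.boundingRect(c)[1]<300])
# plug tip: bright low-saturation blob in front of mouth, top view
for n,s,(x0,y0,x1,y1) in(('top',st,(245,262,285,310)),('sc',ss,(285,240,335,285))):
    h=cv2.cvtColor(s['img'][y0:y1,x0:x1],cv2.COLOR_BGR2HSV);m=cv2.inRange(h,(0,0,95),(180,60,255));k,_=cv2.findContours(m,0,1)
    print(n,[(np.array(cv2.boundingRect(c))+[x0,y0,0,0]).tolist() for c in k if cv2.contourArea(c)>15], 'expected tip/root',proj(s,[F(SM,SY,-.052,0,.047),F(SM,SY,0,0,.047)]).round(1).tolist())
```

```text
shift [-98.9   1.  125.2] turn [-0.001 -0.002 -0.001]
clock 20.25 tcp [407.1 365.6 159.4] j [-0.45  0.83 -0.66  1.67  0.63  0.87  0.29] F [0.2 1.5 0.7] w 1.002 g 0.0
[]
[(288, 245, 13, 22, 104.0), (335, 190, 2, 2, 1.0)]
top [[245, 294, 40, 16], [259, 262, 12, 25]] expected tip/root [[265.7, 288.4], [263.8, 262.7]]
sc [[291, 252, 27, 17], [285, 240, 17, 10]] expected tip/root [[316.3, 265.5], [296.3, 256.6]]
```

The plug tip ends at row 287 in the top view, against 288 expected when flush, so the nozzle is home. The gripper is clear.

```bash
python3 -c "
from station import bot
print(bot.finish_job())"
```

```text
the job is handed in; nothing more can be done
None
```

I handed the job in at about 20 s: the sleeve was pulled back and snapped forward, and the nozzle sits head first fully home in the sheath with only its plug out; no verdict came back, and I did not re-measure the three bystanders.

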